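# Load the battery charging bay and latch its gate

### The job

Stand the tool battery the right way up on the floor of the charging bay and let go of it, then swing the bay's gate shut (the latch case at its free end is the place to push) until the sprung tongue snaps in behind the strike and the gate stays closed by itself. Push gently and by feel: the latch needs a firm push of about 14 N, and never lean on the gate with more than 20 N. Leave the spray can, wrench and mug where they are.

Things in the scene. Friction and masses are not known exactly. Their poses are not given: they have to be found in the camera images.
- bay: Grey sheet-steel charging bay fixed to the bench (place and yaw vary), open at the top and on its +y side, where the gate hangs. Origin: centre of the underside; x along the gateway, y out through it, z up. Floor top at z = 10 mm, walls up to z = 90. Clear inside: x -110 to 100, y -80 to 44 mm. The hinge is at x 85, y 85 mm, the gate's free end and keeper at the -x end.
- keeper_spot (a point): Middle of the upright strike roller (6 mm diameter) as drawn; bay's axes. It belongs to a steel keeper, x -110 to -65, y 59 to 111 (+-15), z 28 to 78 mm in the bay's frame, that also has a rubber buffer (4 N/mm) inside the gateway. The keeper was set by hand on slotted screws: it stands anywhere up to 15 mm either way along y from here, which is not measured, and is screwed tight.
- gate (a joint): Gate angle, rad: 0 = along the bay's x axis, grows opening outwards (clockwise from above); starts 0.78 to 1.02. A hinge spring swings an unlatched gate back open past 0.6. It latches somewhere from -0.09 to 0.09, by the keeper. The tongue meets the strike 0.08 before that; riding over takes 8 to 15 N at gate_push, then the force drops, then climbs on the buffer, hard 5 mm past latching.
- tongue (a joint): Travel of the brass latch tongue into the gate's free edge, m. 0 = fully out (9 mm proud of the edge, 14 mm thick, 24 mm tall, sloped on the side that leads when closing), up to 0.0095 pushed in. It must go in about 5 mm to pass the strike.
- gate_push (a point): Centre of the outer face (42 mm along the gate, 50 mm tall) of the dark steel latch case at the gate's free end: the place to push, 53 mm above the bench. x axis along the gate towards the hinge, y the outward normal of the face (push along -y), z up. It lies 145 mm from the hinge axis along the gate and 9 mm out from the hinge line.
- gate_hinge (a point): Point on the upright hinge axis, 53 mm above the bench; axes turn with the gate as for gate_push. The gate is 165 mm long from the axis to its free edge, its panel 6 mm thick, from 15 to 85 mm above the bench.
- pack: Tool battery, about 0.6 kg, loose on the bench: black block 100 x 66 x 36 mm (x, y, z) with a grey neck 74 x 42 x 32 mm centred on top, 68 mm tall over all. Origin: centre of the underside; x along its length, z up. Grip the neck across y (42 mm wide, from 36 to 68 mm above the underside).
- spray_can: Bare aluminium spray can, 58 mm diameter, 170 mm tall, standing; origin at the centre of its underside. Not to be moved.
- wrench: Steel wrench, 180 mm long, lying flat along its x axis. Not to be moved.
- mug: White mug, 80 mm diameter, 90 mm tall, standing; origin at the centre of its underside. Not to be moved.
Not all that is in view belongs to the job. Leave any blue or turquoise look-alike of the pack alone.

How it is judged:
By the outcome, as a careful person would: the job done as asked, in the order asked, and still so for the second after the job is handed in, with the robot touching nothing.
It also fails if it takes over 58 s, if anything falls off the work surface, if the arm or the gripper's body presses on something with over 40 N, if the wrist force passes 120 N, or if a joint passes its speed limit or range.

### The arm

A 6-joint arm with a two-finger parallel gripper is mounted at the origin on the work surface. World frame = base frame: x ahead of the robot, y to its left, z up, the work surface at z = 0. Lengths are in mm, angles in rad, forces in N, time in s.
With the tool pointing down it reaches from about 375 to 925 mm from the base axis. Payload 5.7 kg.
Tool frame: the origin (TCP) lies on the mounting face of the last link; the fingertips stand 173 mm ahead of it and the grasp point (between the pads) lies 155 mm ahead of it; z points along the fingers, y is the line along which they close (so a half turn about z gives the same grasp; the last joint's range is limited). The gripper opens to 85 mm and grips with 20 to 120 N. Pads are 22 mm wide; open, the fingers measure 114 mm over their backs; the gripper's body (76 mm by 85 mm) begins 54 mm behind the grasp point. The pads swing forward as they close: fully open they stand 13 mm farther back than shut.
Start: joints at [-0.115, 0.359, 1.51, -0, 1.272, -0.115], TCP at [599.988, -0.006, 404.667] pointing down, gripper open.
Joint ranges: [-2.97, 2.97], [-1.01, 2.36], [0.21, 2.38], [-0.96, 4.11], [0.2, 2.71], [-2.98, 2.98]. Speed limits (rad/s): [2.39, 2.39, 3.14, 3.14, 3.14, 3.14].

### API

Orientations are given as a rotation vector (axis times angle).
In Python, from station import bot, viewer, job gives the robot as it stands.
- The arm moves only by the tool apply_moves, never from a script. Its argument "rows" is a list of rows, each a list of 3 entries, a list of its own where there are three numbers: the shift along the tool's x, y, z in mm, then the turn, a rotation vector about the tool's x, y, z in degrees, then the gripper command: -1 is shut, 1 is fully open, values between are in proportion. In form: [[[tx, ty, tz], [ax, ay, az], fingers], ...]. A call has 1 to 5 rows; each row is the pose to reach, as a shift and turn from the pose commanded when the call began, along the tool's axes at that moment; what a row does not reach only later rows make up. A row lasts 1/8 s, in which the tool goes at most 62.5 mm and 10.7 degrees, less where a joint would pass 70% of its speed; a pose out of reach is approached as far as the arm can. A call with a gripper value outside its range is refused whole. The fingers move at their own pace and stop on an object; "grip_force" is the grip in N (left out, the last holds). Time passes only in rows, so rows that repeat a pose let the fingers close. It gives the time, the measured TCP pose, the force, the opening and the grip force at its end, in the units of the state.
- bot.observe(): the state, without advancing time (a new reading comes with each control period).
- viewer.capture(name): name is "scene" or "side" or "wrist"; returns (picture, depth): 400x640x3 uint8, blue, green, red; 400x640 float32, mm along the optical axis (not along the pixel's ray), 0 where there is no reading.
- viewer.get_calibration(name): a dict with "K" (3x3 intrinsics, pixels), "origin" and "attitude" of the camera in the world. Camera axes: x right, y down, z forward; pixel columns grow to the right and rows downward; lengths in mm; the calibration is good to about 2 mm. A picture is of the moment at which its call begins: read the wrist's pose just before it. get_calibration takes no time and is no camera call; for the wrist camera it gives the pose at the moment of the call.
- job.job_done(): hands the job in; it is judged then, once.
The state is a dict: "time": time; "qpos": joint angles; "dq": joint speeds; "joint_torque": joint torques, N m; "ee_pos": TCP position; "eef_rot": TCP orientation; "force": force on the tool from outside, world axes, zero at the start; "torque": the same for the moment, N m; "grip_width": opening from 0.0 (shut) to 1.0 (fully open); "grip_force": force on a finger pad.
Only numpy, scipy, OpenCV 4.12 (cv2) and the standard library are available. Lean on these libraries where they do the work, as an engineer would, in place of code of your own. Each camera call takes 0.05 s, during which the arm holds its last target. There are 200 camera calls.

## Working session

There is one attempt and no reset: what is moved stays moved. The work goes in short steps, Python scripts to look and compute and a tool call to move; the robot and the scene stay as the last step left them, time stands still between calls to the robot, and variables do not carry over. Pictures are saved under pics/ and viewed, at most 10 in all, crops included, and the job is handed in when it is done.

Besides the shell and the picture viewer there is one more tool, called as a command line: name --argument value ..., lists and objects as JSON in quotes. apply_moves: Moves the arm, as the interface text tells. Its arguments: {"type":"object","properties":{"rows":{"type":"array"},"grip_force":{"type":"number"}},"required":["rows"]}

```bash
mkdir -p pics; cat > h.py <<'E'
import numpy as np, cv2
from station import bot, viewer, job
from scipy.spatial.transform import Rotation as R
def cap(name,fn=None):
    c=viewer.get_calibration(name); p,d=viewer.capture(name)
    att=np.array(c['attitude'],float)
    M=att if att.shape==(3,3) else R.from_rotvec(att).as_matrix()
    K=np.array(c['K']); o=np.array(c['origin'])
    v,u=np.mgrid[0:d.shape[0],0:d.shape[1]]
    X=np.stack([(u-K[0,2])/K[0,0]*d,(v-K[1,2])/K[1,1]*d,d],-1)@M.T+o
    X[d==0]=np.nan
    if fn: cv2.imwrite('pics/'+fn,p)
    np.savez('%s.npz'%name,p=p,d=d,X=X,K=K,M=M,o=o)
    return p,d,X
E
python3 - <<'E'
from h import *
for n in ['scene','side']:
    c=viewer.get_calibration(n);print(n,c)
    cap(n,n+'1.png')
print(bot.observe())
E
```

```text
scene {'K': array([[454.92432115,   0.        , 312.72797857],
       [  0.        , 454.92432115, 204.09607069],
       [  0.        ,   0.        ,   1.        ]]), 'origin': array([1039.42442381,  736.96811148,  814.29455889]), 'attitude': array([-0.75525514, -2.51090034,  1.22029252])}
side {'K': array([[407.3099743 ,   0.        , 320.9044621 ],
       [  0.        , 407.3099743 , 201.33033408],
       [  0.        ,   0.        ,   1.        ]]), 'origin': array([355.61154162, 530.48911955, 801.59004546]), 'attitude': array([-0.43015942,  2.80163654, -1.045886  ])}
{'time': 0.1, 'qpos': array([-1.15099256e-01,  3.59441652e-01,  1.51137482e+00,  1.65405287e-05,
        1.27247133e+00, -1.15124584e-01]), 'dq': array([-0.00126401, -0.00273224, -0.00069974, -0.00161304,  0.00206228,
        0.00040406]), 'joint_torque': array([ 5.04615236e-04, -5.28650415e+01, -2.79350227e+01, -1.37166940e-04,
        4.90131526e-03,  3.56782721e-05]), 'ee_pos': array([5.99661124e+02, 3.51288310e-02, 4.03912952e+02]), 'eef_rot': array([-2.22047220e+00, -2.22051762e+00,  1.63396772e-03]), 'force': array([-0.29150845, -1.13451049,  0.72399786]), 'torque': array([ 0.01458534, -0.00012518, -0.01691365]), 'grip_force': 0.0, 'grip_width': 1.0031588314737416}
```

View pics/scene1.png

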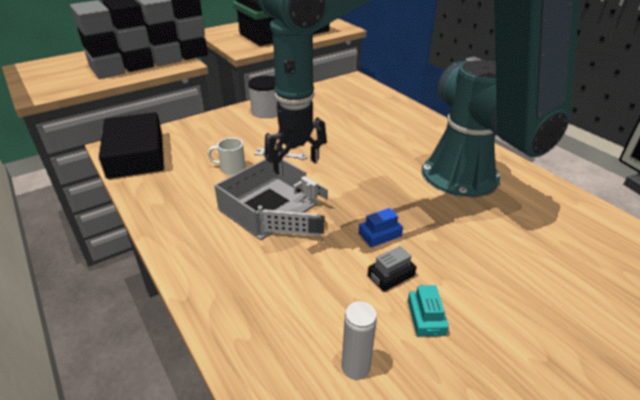

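View pics/side1.png

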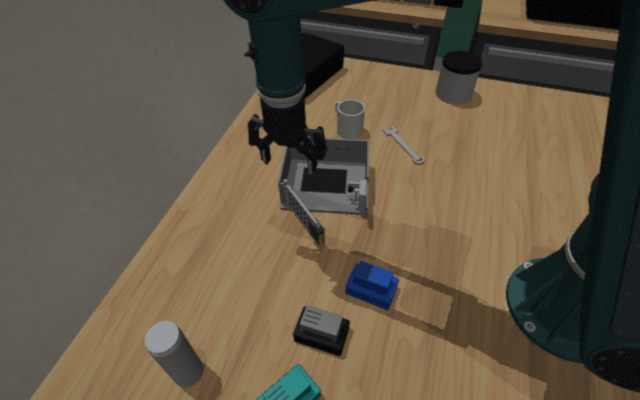

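The pack stands upright, grey neck on top: scene (393,268), side (322,330). The bay is at scene (268,195) and side (326,178), with the gate open towards the robot's left and its dark latch case at side (318,235). The blue and turquoise blocks are decoys. Next I measure from the point clouds.

```bash
python3 - <<'E'
from h import *
S={n:np.load(n+'.npz') for n in ['scene','side']}
def box(n,u0,u1,v0,v1,z0,z1):
    s=S[n];X=s['X'][v0:v1,u0:u1].reshape(-1,3);P=s['p'][v0:v1,u0:u1].reshape(-1,3).astype(int)
    m=(X[:,2]>z0)&(X[:,2]<z1);return X[m],P[m]
for n,w in [('scene',(360,425,240,292)),('side',(285,358,298,360))]:
    X,P=box(n,*w,60,76)
    print(n,len(X),np.median(X,0),cv2.minAreaRect(X[:,:2].astype(np.float32)))
    X,P=box(n,*w,30,42)
    if len(X):print(' body',len(X),np.median(X,0),cv2.minAreaRect(X[:,:2].astype(np.float32)))
# bay top-down map
img=np.zeros((560,720,3),np.uint8)
A=[box('scene',205,335,145,245,5,110),box('side',265,385,125,255,5,110)]
for X,P in A: print(X.min(0),X.max(0))
X=np.vstack([a[0] for a in A])
c=np.median(X[:,:2],0);print('c',c)
for i,(X,P) in enumerate(A):
    for x in X:
        px=int(360-(x[1]-c[1])*1.6); py=int(280-(x[0]-c[0])*1.6)
        col=(0,255,0) if x[2]>82 else ((0,0,255) if x[2]>25 else (90,60,0))
        if x[2]>82 and i: col=(0,255,255)
        cv2.circle(img,(px,py),1,col,-1)
cv2.imwrite('pics/map.png',img)
for n,r in [('scene',(200,340,140,245)),('side',(260,390,120,255))]:
    cr=S[n]['p'][r[2]:r[3],r[0]:r[1]]
    cv2.imwrite('pics/c_%s.png'%n,cv2.resize(cr,None,fx=4.4,fy=4.4,interpolation=cv2.INTER_CUBIC))
E
python3 -c "
import cv2,numpy as np
a=cv2.imread('pics/c_scene.png');b=cv2.imread('pics/c_side.png');print(a.shape,b.shape)"
```

```text
scene 518 [476.79356567 215.14913195  66.70654945] ((470.40118408203125, 256.88677978515625), (76.63126373291016, 136.80616760253906), 0.2808080017566681)
 body 417 [496.7326574  230.86396508  34.77122724] ((486.4143371582031, 226.3207244873047), (92.6898422241211, 111.48763275146484), 44.33602523803711)
side 855 [468.03995655 212.41185585  67.7859677 ] ((469.0999755859375, 210.1783905029297), (43.7850227355957, 74.30779266357422), 89.08585357666016)
 body 688 [455.824594   231.71807441  35.44402562] ((469.3379211425781, 210.91419982910156), (100.86187744140625, 65.3374252319336), 0.05539575219154358)
[ 348.08581032 -481.45304362    5.00599411] [714.14893495  26.70131467  95.68100193]
[ 449.89389845 -466.45258045    5.01842959] [706.69350091  26.39818297  95.75114169]
c [ 579.32418696 -188.77007317]
(462, 616, 3) (594, 572, 3)
```

View pics/map.png

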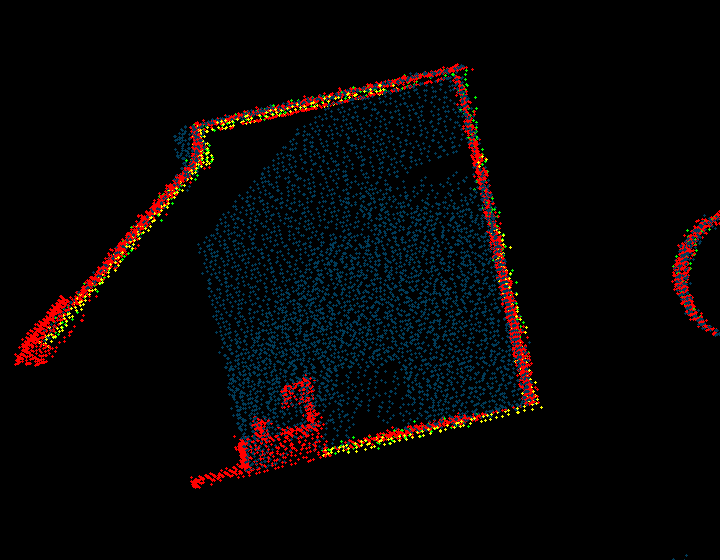

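View pics/c_side.png

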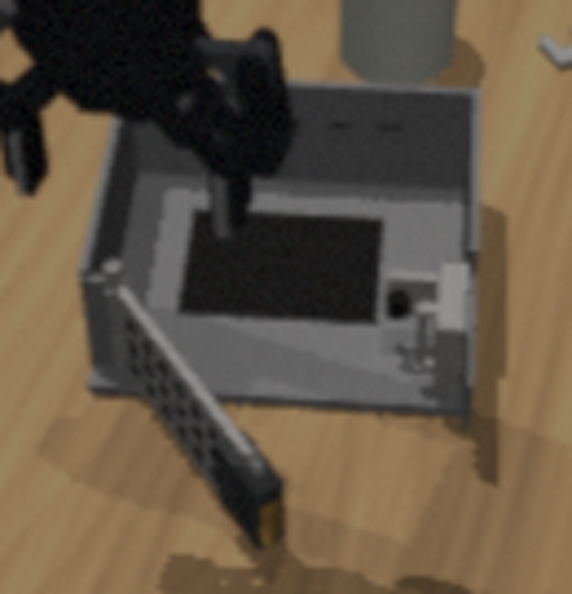

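The map gives a bay yaw of about 0.2 rad, with the hinge at the far (+x) end and the gate about 0.93 rad open. The crop shows the hinge at (110,275), the tongue at (268,520), the keeper at (430,310) and a dark mat at (285,265). Now I fit the bay frame.

```bash
cat > fit.py <<'E'
from h import *
from scipy.optimize import minimize
S={n:np.load(n+'.npz') for n in ['scene','side']}
def box(n,u0,u1,v0,v1,z0,z1):
    s=S[n];X=s['X'][v0:v1,u0:u1].reshape(-1,3)
    return X[(X[:,2]>z0)&(X[:,2]<z1)]
A=box('scene',205,335,145,245,15,96);B=box('side',265,385,125,255,15,96)
yaw0,c0=0.2,np.array([579.3,-188.8])
# seed: wall corner points
def tob(X,p):
    c,s=np.cos(p[2]),np.sin(p[2]);d=X[:,:2]-p[:2]
    return np.c_[d[:,0]*c+d[:,1]*s,-d[:,0]*s+d[:,1]*c,X[:,2]]
def cost(p):
    t=0
    for X in (A,B):
        b=tob(X,p)
        r=np.minimum(abs(b[:,1]+80),np.minimum(abs(b[:,0]-100),abs(b[:,0]+110)))
        ok=(b[:,1]>-90)&(b[:,1]<40)&(abs(b[:,0]+5)<115)&(b[:,2]<84)
        t+=np.where(ok,np.minimum(r,8),8).mean()
    return t
best=min((minimize(cost,[560+i,-190+j,.2],method='Nelder-Mead',options=dict(initial_simplex=[[560+i,-190+j,.2],[570+i,-190+j,.2],[560+i,-180+j,.2],[560+i,-190+j,.23]])) for i in range(-20,60,15) for j in range(-30,45,15)),key=lambda r:r.fun)
p=best.x;print(p,best.fun)
np.save('bay.npy',p)
for n,X in (('scene',A),('side',B)):
    b=tob(X,p)
    q=lambda m,k:(int(m.sum()),np.round(np.percentile(b[m,k],[5,50,95]),1)) if m.any() else None
    mid=(b[:,2]>25)&(b[:,2]<80)
    print(n,'back',q(mid&(abs(b[:,1]+80)<9)&(abs(b[:,0])<90),1),'x+',q(mid&(abs(b[:,0]-100)<9)&(abs(b[:,1]+20)<50),0),'x-',q(mid&(abs(b[:,0]+110)<9)&(abs(b[:,1]+20)<50),0))
    g=b[(b[:,1]>95)&(b[:,2]>20)&(b[:,2]<84)&(b[:,0]>-60)]
    d=np.array([85,85])-g[:,:2]; print(' gate',len(g),np.median(np.arctan2(-d[:,1],d[:,0])),'r max',np.percentile(np.hypot(*d.T),[50,98,100]))
    k=b[(b[:,0]<-55)&(b[:,0]>-125)&(b[:,1]>30)&(b[:,1]<130)&(b[:,2]>22)]
    if n=='side':print(' keep',k.min(0),k.max(0)); 
    H=np.zeros((9,13),int)
    for x in k: H[int((x[0]+125)//8),int((x[1]-30)//8)]=max(H[int((x[0]+125)//8),int((x[1]-30)//8)],x[2])
    print(H)
E
python3 fit.py
```

```text
[ 5.92707027e+02 -1.93604881e+02  2.21368709e-01] 11.471119951862066
scene back (705, array([-83.6, -80.5, -77.6])) x+ (329, array([102.1, 103.9, 105.4])) x- (245, array([-113.1, -110.9, -108.3]))
 gate 1177 0.9659392060032441 r max [ 90.66982458 166.27229611 173.52488187]
[[ 0  0  0  0  0  0  0  0  0  0  0  0  0]
 [90 89 91 76  0  0 76 75 66 71 72 71 69]
 [90 83 74 77 78 78 76 80 79 77 63  0  0]
 [ 0  0 76 78 78 79 78 81 78 73  0  0  0]
 [ 0  0 67 67 37 65 78 77 44 58  0  0  0]
 [ 0  0 67 66 52  0 30 76  0  0  0  0  0]
 [ 0  0 67 68 58 51  0  0  0  0  0  0  0]
 [ 0  0 67 69 59  0  0  0  0  0  0  0  0]
 [ 0  0  0  0  0  0  0  0  0  0  0  0  0]]
side back (558, array([-82.4, -79.9, -77.4])) x+ (117, array([98.6, 99. , 99.6])) x- (30, array([-111.1, -111. , -110.8]))
 gate 637 0.9643220882888499 r max [106.05701232 171.8802987  176.01789419]
 keep [-116.07003472   32.61849452   27.72588931] [-65.84081267 127.84380146  91.14025484]
[[ 0  0  0  0  0  0  0  0  0  0  0  0  0]
 [90 90 91 81 78 78 79 78 77 75 70 72 66]
 [ 0  0 76 78 79 79 78 78 79 79  0  0  0]
 [ 0  0 77 79 79 80 79 79 79 79  0  0  0]
 [ 0  0 68 69  0  0 78 78  0  0  0  0  0]
 [ 0  0 68 69 56 59  0 77  0  0  0  0  0]
 [ 0  0 65 71 60 61  0  0  0  0  0  0  0]
 [ 0  0 66 67 57  0  0  0  0  0  0  0  0]
 [ 0  0  0  0  0  0  0  0  0  0  0  0  0]]
```

The bay is at (592.7, -193.6) with yaw 0.221, and its walls check out at 80, 100 and 110 mm. The gate is at 0.965 rad. The keeper sits about 13 mm inward (y 46 to 98). The pack is at (469, 210.5) with yaw 0. Moving over the pack.

apply_moves --rows '[[[60, -37, 0], [0, 0, 10], 0.6], [[120, -74, 0], [0, 0, 20], 0.6], [[170, -106, 0], [0, 0, 30], 0.6], [[211, -131, 0], [0, 0, 40], 0.6], [[211, -131, 0], [0, 0, 50], 0.6]]'

```text
time: 0.72
ee_pos: [466.3, 213.7, 404.3]
eef_rot: [-2.952, -1.072, 0.003]
force: [0.3, -0.7, -0.8]
grip_width: 0.801
grip_force: 0.0
```

apply_moves --rows '[[[0, 0, 20], [0, 0, 10], 0.6], [[0, 0, 50], [0, 0, 20], 0.6], [[0, 0, 80], [0, 0, 30], 0.6], [[0, 0, 100], [0, 0, 40], 0.6], [[0, 0, 100], [0, 0, 40], 0.6]]'

```text
time: 1.35
ee_pos: [468.1, 210.7, 303.1]
eef_rot: [3.14, 0.002, -0.006]
force: [-0.0, -0.3, 0.9]
grip_width: 0.803
grip_force: 0.0
```

```bash
python3 - <<'E'
from h import *
p,d,X=cap('wrist','w1.png')
s=bot.observe();print(s['time'],s['ee_pos'],s['qpos'],R.from_rotvec(s['eef_rot']).as_matrix().round(3),s['force'])
for z in((60,76),(30,42)):
  m=(X[...,2]>z[0])&(X[...,2]<z[1])&(abs(X[...,0]-469)<75)&(abs(X[...,1]-210)<50)
  Y=X[m];print(len(Y),Y.mean(0),cv2.minAreaRect(Y[:,:2].astype(np.float32)))
E
```

```text
1.4 [468.6864385  210.90463476 304.21220445] [2.88363412e-01 3.56403300e-01 1.80848355e+00 5.90842240e-05
 9.78739983e-01 1.85554564e+00] [[ 1.     0.004 -0.002]
 [ 0.004 -1.    -0.001]
 [-0.002  0.001 -1.   ]] [ 0.47912049 -1.04403783  0.24266411]
6897 [471.86050605 208.36073667  68.31246523] ((469.14105224609375, 208.35281372070312), (42.0576171875, 74.29380798339844), 89.06797790527344)
4221 [485.47229848 208.96217278  35.94752893] ((470.029052734375, 208.2843017578125), (66.17460632324219, 98.42267608642578), 88.88282012939453)
```

View pics/w1.png

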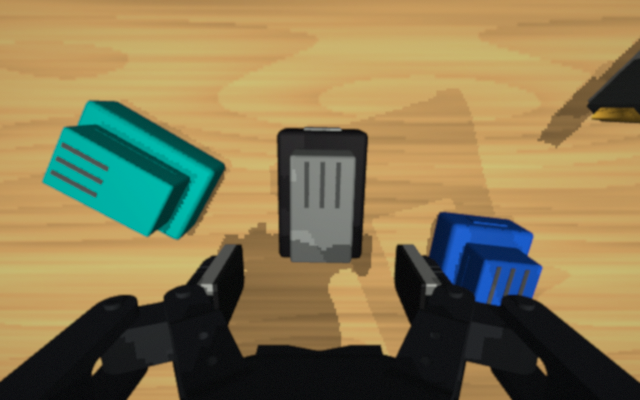

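The wrist view shows the pack upright and centred at (322,195), with the blue decoy clear at (485,255). Measured pack centre is (469.3, 208.4) and the neck top is at 68 mm, as expected. Descending.

apply_moves --rows '[[[1, 2, 40], [0, 0, 1], 0.6], [[1, 2, 75], [0, 0, 1], 0.6], [[1, 2, 90], [0, 0, 1], 0.6], [[1, 2, 96], [0, 0, 1], 0.6], [[1, 2, 96], [0, 0, 1], 0.6]]'

```text
time: 2.02
ee_pos: [470.4, 209.2, 209.4]
eef_rot: [-3.141, 0.026, -0.001]
force: [-0.4, -0.2, 0.5]
grip_width: 0.799
grip_force: 0.0
```

apply_moves --rows '[[[0, 0, 0], [0, 0, 0], -0.5], [[0, 0, 0], [0, 0, 0], -0.5], [[0, 0, 0], [0, 0, 0], -0.5], [[0, 0, 0], [0, 0, 0], -0.5], [[0, 0, 0], [0, 0, 0], -0.5]]' --grip_force 60

```text
time: 2.65
ee_pos: [470.4, 209.0, 209.8]
eef_rot: [-3.141, 0.027, -0.003]
force: [-0.2, -0.3, 5.5]
grip_width: 0.485
grip_force: 61.1
```

apply_moves --rows '[[[0, 0, -15], [0, 0, 0], -0.5], [[0, 0, -45], [0, 0, 0], -0.5], [[0, 0, -90], [0, 0, 0], -0.5], [[0, 0, -130], [0, 0, 0], -0.5], [[0, 0, -150], [0, 0, 0], -0.5]]'

```text
time: 3.28
ee_pos: [469.9, 209.1, 361.6]
eef_rot: [-3.141, 0.027, -0.004]
force: [-0.0, 0.6, -5.5]
grip_width: 0.485
grip_force: 62.9
```

apply_moves --rows '[[[10, 32, 0], [0, 0, -2], -0.5], [[25, 80, 0], [0, 0, -5], -0.5], [[41, 132, 0], [0, 0, -8], -0.5], [[57, 185, 0], [0, 0, -11], -0.5], [[73, 237, 0], [0, 0, -13.7], -0.5]]'

```text
time: 3.9
ee_pos: [538.4, -30.8, 359.1]
eef_rot: [-3.122, -0.35, 0.001]
force: [0.8, 1.1, -5.7]
grip_width: 0.483
grip_force: 62.8
```

apply_moves --rows '[[[3.5, 55, 0], [0, 0, 0], -0.5], [[7, 110, 0], [0, 0, 0], -0.5], [[10, 155, 0], [0, 0, 0], -0.5], [[12, 182, 0], [0, 0, 0], -0.5], [[12, 190, 0], [0, 0, 0], -0.5]]'

```text
time: 4.53
ee_pos: [592.3, -212.9, 358.6]
eef_rot: [-3.122, -0.345, 0.001]
force: [-0.6, 0.6, -5.3]
grip_width: 0.485
grip_force: 62.7
```

apply_moves --rows '[[[0, 0, 0], [0, 0, 0], -0.5], [[0, 0, 10], [0, 0, 0], -0.5], [[0, 0, 25], [0, 0, 0], -0.5], [[0, 0, 35], [0, 0, 0], -0.5], [[0, 0, 35], [0, 0, 0], -0.5]]'

```text
time: 5.15
ee_pos: [591.7, -211.3, 322.0]
eef_rot: [-3.12, -0.348, 0.004]
force: [-0.9, -0.9, -6.0]
grip_width: 0.482
grip_force: 62.8
```

```bash
python3 - <<'E'
from h import *
s=bot.observe();print(s['time'],s['ee_pos'],s['eef_rot'],s['force'])
p=np.load('bay.npy')
d=s['ee_pos'][:2]-p[:2];c,q=np.cos(p[2]),np.sin(p[2]);print('tcp in bay',d@[c,q],d@[-q,c])
a,_,_=cap('side');b,_,_=cap('wrist')
cv2.imwrite('pics/p2.png',np.vstack([cv2.resize(a[100:260,200:440],(600,400))[:300],b[::1,::1][:300,20:620]]))
E
```

```text
5.15 [ 591.69499528 -211.326393    321.99358451] [-3.1204634  -0.34789273  0.00447902] [-0.86909091 -0.91534761 -6.013302  ]
tcp in bay -4.878362395485585 -17.066862295377884
```

View pics/p2.png

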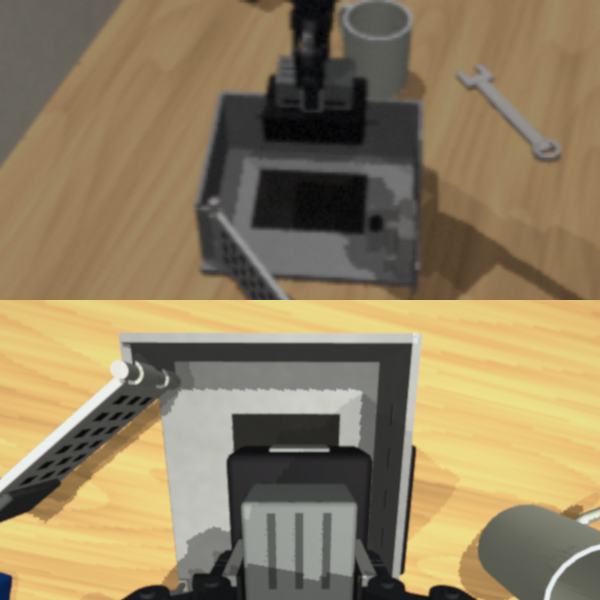

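The pack hangs level above the mat (wrist view, pack at (300,500), parallel to the walls and clear of them). Lowering.

apply_moves --rows '[[[0, 0, 30], [0, 0, 0], -0.5], [[0, 0, 65], [0, 0, 0], -0.5], [[0, 0, 88], [0, 0, 0], -0.5], [[0, 0, 98], [0, 0, 0], -0.5], [[0, 0, 101], [0, 0, 0], -0.5]]'

```text
time: 5.88
ee_pos: [592.6, -212.2, 222.8]
eef_rot: [3.122, 0.347, 0.0]
force: [0.4, -0.7, -5.0]
grip_width: 0.485
grip_force: 62.7
```

apply_moves --rows '[[[0, 0, 1], [0, 0, 0], -0.5], [[0, 0, 2], [0, 0, 0], -0.5], [[0, 0, 2], [0, 0, 0], -0.5]]'

```text
time: 6.25
ee_pos: [592.5, -212.0, 221.3]
eef_rot: [3.122, 0.347, 0.001]
force: [-0.5, -0.5, -4.2]
grip_width: 0.482
grip_force: 62.7
```

apply_moves --rows '[[[0, 0, 1], [0, 0, 0], -0.5], [[0, 0, 1], [0, 0, 0], -0.5]]'

```text
time: 6.5
ee_pos: [592.4, -212.1, 219.9]
eef_rot: [3.122, 0.347, 0.001]
force: [0.7, -0.6, -3.3]
grip_width: 0.481
grip_force: 63.1
```

apply_moves --rows '[[[0, 0, 1], [0, 0, 0], -0.5], [[0, 0, 1], [0, 0, 0], -0.5]]'

```text
time: 6.75
ee_pos: [592.4, -212.1, 219.9]
eef_rot: [3.122, 0.347, 0.001]
force: [-3.7, 0.9, 5.2]
grip_width: 0.48
grip_force: 64.2
```

On the floor. Release.

apply_moves --rows '[[[0, 0, 0], [0, 0, 0], 0.2], [[0, 0, 0], [0, 0, 0], 0.45], [[0, 0, 0], [0, 0, 0], 0.45], [[0, 0, 0], [0, 0, 0], 0.45]]'

```text
time: 7.25
ee_pos: [592.4, -212.0, 218.6]
eef_rot: [-3.122, -0.348, 0.0]
force: [-0.6, -0.0, -0.1]
grip_width: 0.723
grip_force: 0.0
```

apply_moves --rows '[[[0, 0, -10], [0, 0, 0], 0.45], [[0, 0, -40], [0, 0, 0], 0.45], [[0, 0, -90], [0, 0, 0], 0.45], [[0, 0, -140], [0, 0, 0], 0.0], [[0, 0, -170], [0, 0, 0], -1]]'

```text
time: 7.88
ee_pos: [592.7, -212.1, 392.5]
eef_rot: [3.12, 0.347, 0.006]
force: [0.3, -0.0, -1.3]
grip_width: 0.307
grip_force: 0.0
```

```bash
python3 - <<'E'
from h import *
s=bot.observe();print(s['time'],s['ee_pos'],s['eef_rot'],s['force'])
from fit import tob
p=np.load('bay.npy')
_,_,X=cap('wrist','w3.png')
b=tob(X.reshape(-1,3),p)
for z in((70,84),(38,50)):
  m=(b[:,2]>z[0])&(b[:,2]<z[1])&(abs(b[:,0]+5)<70)&(abs(b[:,1]+18)<48)
  Y=b[m];print(len(Y),Y.mean(0),cv2.minAreaRect(Y[:,:2].astype(np.float32)))
E
```

```text
7.875 [ 592.70308834 -212.12652212  392.46922964] [3.12000846 0.34727362 0.00556093] [ 0.2543561  -0.04487635 -1.28418467]
[ 5.92484707e+02 -1.93703254e+02  2.20046547e-01] 11.636069951014175
scene back (706, array([-83.6, -80.4, -77.6])) x+ (329, array([102.3, 104.2, 105.7])) x- (245, array([-112.9, -110.6, -108.1]))
 gate 1180 0.9670395210826481 r max [ 90.66964558 166.32539224 173.58248169]
[[ 0  0  0  0  0  0  0  0  0  0  0  0  0]
 [90 89 91 76  0  0 76 75 66 71 72 71 69]
 [90 83 74 77 78 78 76 80 79 77 63 44  0]
 [ 0  0 76 78 78 79 78 81 78 73  0  0  0]
 [ 0  0 67 67 49 65 78 77 44 58  0  0  0]
 [ 0  0 67 65 52  0 30 76  0  0  0  0  0]
 [ 0  0 67 68 58 51  0  0  0  0  0  0  0]
 [ 0  0 67 69 59  0  0  0  0  0  0  0  0]
 [ 0  0  0  0  0  0  0  0  0  0  0  0  0]]
side back (367, array([-82.6, -79.8, -77.2])) x+ (122, array([98.8, 99.3, 99.9])) x- (32, array([-110.8, -110.7, -110.6]))
 gate 632 0.9655013848991072 r max [105.38152508 172.1009601  175.17711892]
 keep [-115.7872511    31.56347698   27.48178294] [-65.71858078 127.94993149  90.86681906]
[[ 0  0  0  0  0  0  0  0  0  0  0  0  0]
 [90 90 89 78 78 80 80 78 78 72 71 70 72]
 [ 0  0 78 77 79 78 79 79 78 78  0  0  0]
 [ 0  0 75 79 80 79 79 78 78 79  0  0  0]
 [ 0  0 68 68  0  0 78 80  0  0  0  0  0]
 [ 0  0 67 70 57  0 59 76  0  0  0  0  0]
 [ 0  0 67 71 60 61  0  0  0  0  0  0  0]
 [ 0  0 66 68 59  0  0  0  0  0  0  0  0]
 [ 0  0  0  0  0  0  0  0  0  0  0  0  0]]
3788 [ -3.37879744 -18.29476848  78.27395612] ((-5.020149230957031, -18.384658813476562), (73.12188720703125, 42.02628707885742), 0.18557746708393097)
2664 [  7.93254973 -18.28794199  45.84015092] ((-4.369117736816406, -18.362110137939453), (100.68782043457031, 66.0455551147461), 0.13746115565299988)
```

View pics/w3.png

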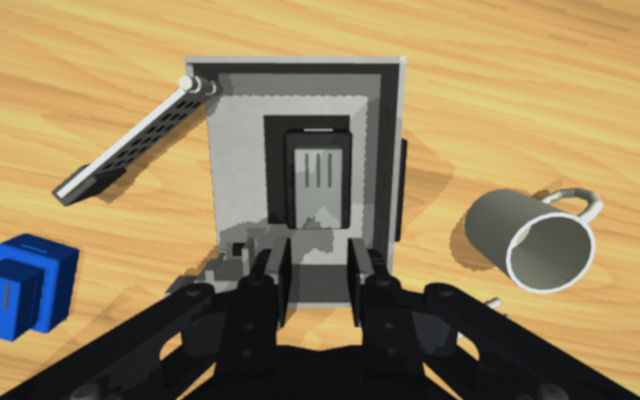

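The pack stands upright at bay (-4.7, -18.4), top at 78 mm, released and square. Now to the outside of the gate with the fingers shut.

apply_moves --rows '[[[8, -48, 0], [0, 0, -8], -1], [[16, -100, 0], [0, 0, -17], -1], [[25, -153, 0], [0, 0, -25], -1], [[33, -205, 0], [0, 0, -34.6], -1], [[38.5, -238, 0], [0, 0, -34.6], -1]]'

```text
time: 8.55
ee_pos: [576.9, 31.0, 389.0]
eef_rot: [-2.875, -1.265, -0.0]
force: [-0.1, -0.2, 0.1]
grip_width: 0.003
grip_force: 0.0
```

apply_moves --rows '[[[0, 0, 20], [0, 0, 0], -1], [[0, 0, 70], [0, 0, 0], -1], [[0, 0, 120], [0, 0, 0], -1], [[0, 0, 160], [0, 0, 0], -1], [[0, 0, 174], [0, 0, 0], -1]]'

```text
time: 9.18
ee_pos: [576.4, 28.8, 212.6]
eef_rot: [-2.876, -1.26, 0.006]
force: [-0.5, 0.2, 0.1]
grip_width: 0.003
grip_force: 0.0
```

```bash
python3 - <<'E'
from h import *
s=bot.observe();print(s['time'],s['ee_pos'],s['eef_rot'],s['force'],s['qpos'],s['grip_width'])
a,_,_=cap('scene');b,_,_=cap('side')
cv2.imwrite('pics/p4.png',np.hstack([cv2.resize(a[110:260,190:350],(400,375)),cv2.resize(b[120:270,240:400],(400,375))]))
E
```

```text
9.175 [576.40237007  28.76969972 212.63363766] [-2.87596588 -1.25952774  0.00576894] [-0.4693339   0.16019246  0.07341963] [-6.97947478e-02  5.60268579e-01  1.73841749e+00 -2.10315976e-05
  8.47046952e-01  6.75440258e-01] 0.002850333316422037
```

View pics/p4.png

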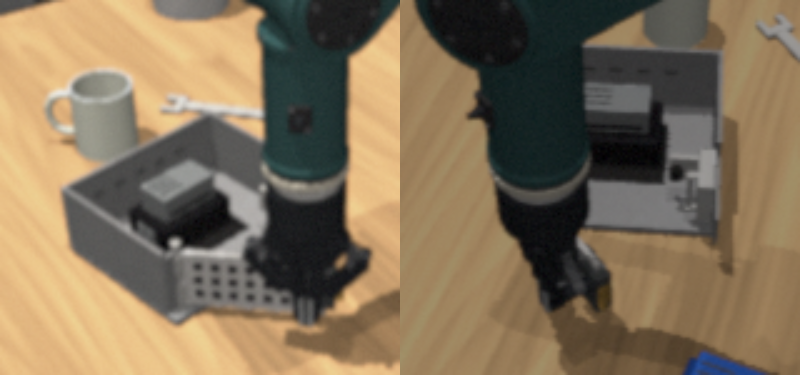

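apply_moves --rows '[[[-5, 0, 0], [0, 0, 0], -1], [[-10, 0, 0], [0, 0, 0], -1], [[-13, 0, 0], [0, 0, 0], -1], [[-15, 0, 0], [0, 0, 0], -1], [[-17, 0, 0], [0, 0, 0], -1]]'

```text
time: 9.9
ee_pos: [565.9, 16.1, 214.9]
eef_rot: [2.878, 1.26, 0.0]
force: [-0.6, 0.3, -0.4]
grip_width: 0.002
grip_force: 0.0
```

apply_moves --rows '[[[-9.8, -1, 0], [0, 0, -4], -1], [[-19.7, -1.4, 0], [0, 0, -8], -1], [[-29.5, -1.1, 0], [0, 0, -12], -1], [[-39.4, 0, 0], [0, 0, -16], -1], [[-49, 1.6, 0], [0, 0, -20], -1]]'

```text
time: 10.52
ee_pos: [534.0, -21.0, 214.8]
eef_rot: [2.613, 1.744, 0.001]
force: [1.6, -0.2, -0.6]
grip_width: -0.003
grip_force: 0.6
```

apply_moves --rows '[[[-9.8, -1, 0], [0, 0, -4], -1], [[-19.7, -1.4, 0], [0, 0, -8], -1], [[-29.5, -1.1, 0], [0, 0, -12], -1], [[-37, -0.4, 0], [0, 0, -15], -1], [[-42, 0.3, 0], [0, 0, -17], -1]]'

```text
time: 11.15
ee_pos: [518.2, -59.9, 214.8]
eef_rot: [2.328, 2.109, 0.001]
force: [0.4, 2.0, 0.6]
grip_width: -0.002
grip_force: 0.9
```

```bash
cat > st.py <<'E'
from h import *
p=np.load('bay.npy')
s=bot.observe()
M=R.from_rotvec(s['eef_rot']).as_matrix();n=M[:,0]
d=s['ee_pos'][:2]-p[:2];c,q=np.cos(p[2]),np.sin(p[2]);b=np.array([d@[c,q],d@[-q,c]])
th=np.pi/2+p[2]-np.arctan2(n[1],n[0])
r=b-85; 
# gate angle if contact face 20 out from hinge line
L=np.hypot(*r);tg=np.arctan2(r[1],-r[0])-np.arcsin(20/L)
print('t %.2f bay %s tool th %.3f gate th %.3f along %.1f Fpush %.1f F %s'%(s['time'],b.round(1),th,tg,np.sqrt(L*L-400),s['force']@n,s['force'].round(1)))
E
python3 st.py
```

```text
t 11.15 bay [-43.3 146.8] tool th 0.319 gate th 0.308 along 141.0 Fpush 2.0 F [0.4 2.  0.6]
```

apply_moves --rows '[[[-4.9, -0.6, 0], [0, 0, -2], -1], [[-8.6, -0.9, 0], [0, 0, -3.5], -1], [[-12.3, -1.2, 0], [0, 0, -5], -1], [[-14.7, -1.3, 0], [0, 0, -6], -1], [[-14.7, -1.3, 0], [0, 0, -6], -1]]'

```text
time: 11.78
ee_pos: [515.3, -74.5, 214.7]
eef_rot: [2.216, 2.227, -0.0]
force: [1.3, 1.4, -0.4]
grip_width: 0.003
grip_force: 0.6
```

apply_moves --rows '[[[-1, -0.1, 0], [0, 0, -0.4], -1], [[-2, -0.2, 0], [0, 0, -0.8], -1], [[-3, -0.3, 0], [0, 0, -1.2], -1], [[-4, -0.4, 0], [0, 0, -1.6], -1], [[-4, -0.4, 0], [0, 0, -1.6], -1]]'

```text
time: 12.4
ee_pos: [514.8, -78.4, 214.7]
eef_rot: [-2.184, -2.258, 0.0]
force: [0.4, 1.2, 0.9]
grip_width: -0.003
grip_force: 0.7
```

```bash
python3 st.py; python3 - <<'E'
from h import *
from fit import tob
E
true
```

```text
t 12.40 bay [-50.6 129.5] tool th 0.187 gate th 0.177 along 141.3 Fpush 1.1 F [0.4 1.2 0.9]
[ 5.95262977e+02 -1.93283863e+02  2.16101434e-01] 12.08229786324339
scene back (606, array([-83.4, -80.3, -77.5])) x+ (329, array([100. , 101.5, 103.3])) x- (284, array([-115.6, -113.1, -110.8]))
 gate 814 0.933415797045577 r max [ 68.0362456  165.12274328 174.06165722]
[[ 0  0  0  0  0  0  0  0  0  0  0  0  0]
 [ 0  0  0  0  0  0  0  0  0  0  0  0  0]
 [ 0  0  0  0  0  0  0  0  0  0  0  0  0]
 [ 0  0  0  0  0  0  0  0  0  0  0  0  0]
 [ 0  0  0  0  0  0  0  0  0  0  0  0  0]
 [ 0  0  0  0  0  0  0  0  0  0  0  0  0]
 [ 0  0 67 66  0  0  0  0  0  0  0  0  0]
 [ 0  0 63 69  0  0  0  0  0  0  0  0  0]
 [ 0  0  0  0  0  0  0  0  0  0  0  0  0]]
side back (574, array([-82.3, -79.8, -77. ])) x+ None x- (30, array([-113.6, -113.4, -113.2]))
 gate 274 0.9490207631680734 r max [159.55036523 176.23995308 177.00503156]
 keep [-119.17434381   30.08397427   26.42502227] [-68.73167776 129.71237604  92.24042759]
[[92 92 80 71 72 70 74 71 71 72  0  0 68]
 [91 90 91 88 80 78 78 79 78 78 72 71 65]
 [ 0  0 76 80 79 79 79 80 78 78  0  0  0]
 [ 0  0 67 81 77 77 78 78 77 76  0  0  0]
 [ 0  0 68 66  0  0 77 78  0  0  0  0  0]
 [ 0  0 68 68 60 54  0  0  0  0  0  0  0]
 [ 0  0 67 70 60 56  0  0  0  0  0  0  0]
 [ 0  0  0 63  0  0  0  0  0  0  0  0  0]
 [ 0  0  0  0  0  0  0  0  0  0  0  0  0]]
```

```bash
python3 -c "
import numpy as np;np.save('bay.npy',[592.707,-193.605,0.22137])"; mv fit.py fit_old.txt; python3 st.py
```

```text
t 12.40 bay [-50.7 129.5] tool th 0.188 gate th 0.177 along 141.4 Fpush 1.1 F [0.4 1.2 0.9]
```

apply_moves --rows '[[[-1, -0.1, 0], [0, 0, -0.4], -1], [[-2, -0.2, 0], [0, 0, -0.8], -1], [[-2, -0.2, 0], [0, 0, -0.8], -1]]'

```text
time: 12.78
ee_pos: [514.7, -80.4, 214.6]
eef_rot: [-2.168, -2.273, 0.0]
force: [0.5, 2.1, 1.7]
grip_width: -0.001
grip_force: 0.7
```

apply_moves --rows '[[[-1, -0.1, 0], [0, 0, -0.4], -1], [[-2, -0.2, 0], [0, 0, -0.8], -1], [[-2, -0.2, 0], [0, 0, -0.8], -1]]'

```text
time: 13.15
ee_pos: [514.5, -82.4, 214.6]
eef_rot: [-2.152, -2.288, 0.0]
force: [0.8, 1.8, 0.1]
grip_width: -0.001
grip_force: 0.8
```

apply_moves --rows '[[[-1, -0.1, 0], [0, 0, -0.4], -1], [[-2, -0.2, 0], [0, 0, -0.8], -1], [[-2, -0.2, 0], [0, 0, -0.8], -1]]'

```text
time: 13.52
ee_pos: [514.4, -84.4, 214.6]
eef_rot: [-2.136, -2.303, 0.001]
force: [-1.3, 1.6, 1.3]
grip_width: 0.004
grip_force: 0.8
```

apply_moves --rows '[[[-1, -0.1, 0], [0, 0, -0.4], -1], [[-1, -0.1, 0], [0, 0, -0.4], -1]]'

```text
time: 13.78
ee_pos: [514.4, -85.3, 214.6]
eef_rot: [-2.128, -2.31, 0.001]
force: [-1.0, 1.8, 1.8]
grip_width: 0.001
grip_force: 0.9
```

apply_moves --rows '[[[-1, -0.1, 0], [0, 0, -0.4], -1], [[-2, -0.2, 0], [0, 0, -0.8], -1], [[-2, -0.2, 0], [0, 0, -0.8], -1]]'

```text
time: 14.15
ee_pos: [514.3, -87.3, 214.6]
eef_rot: [-2.112, -2.325, 0.001]
force: [-0.9, 1.7, 0.6]
grip_width: 0.001
grip_force: 0.9
```

apply_moves --rows '[[[-1, -0.1, 0], [0, 0, -0.4], -1], [[-1, -0.1, 0], [0, 0, -0.4], -1]]'

```text
time: 14.4
ee_pos: [514.3, -88.3, 214.6]
eef_rot: [-2.104, -2.333, 0.001]
force: [-2.2, 2.1, 0.0]
grip_width: 0.006
grip_force: 1.0
```

apply_moves --rows '[[[-1, -0.1, 0], [0, 0, -0.4], -1], [[-2, -0.2, 0], [0, 0, -0.8], -1], [[-2, -0.2, 0], [0, 0, -0.8], -1]]'

```text
time: 14.78
ee_pos: [514.4, -90.4, 214.6]
eef_rot: [-2.088, -2.347, 0.0]
force: [-2.2, 3.1, -0.1]
grip_width: -0.001
grip_force: 1.1
```

apply_moves --rows '[[[-1, -0.1, 0], [0, 0, -0.4], -1], [[-1, -0.1, 0], [0, 0, -0.4], -1]]'

```text
time: 15.02
ee_pos: [514.5, -91.4, 214.6]
eef_rot: [-2.079, -2.355, 0.0]
force: [-2.5, 1.9, -1.4]
grip_width: 0.0
grip_force: 1.1
```

```bash
python3 st.py
```

```text
t 15.03 bay [-53.9 116.9] tool th 0.097 gate th 0.085 along 141.1 Fpush 2.2 F [-2.5  1.9 -1.4]
```

apply_moves --rows '[[[-1, -0.1, 0], [0, 0, -0.4], -1], [[-2, -0.2, 0], [0, 0, -0.8], -1], [[-2, -0.2, 0], [0, 0, -0.8], -1]]'

```text
time: 15.4
ee_pos: [514.6, -93.4, 214.7]
eef_rot: [2.063, 2.369, -0.0]
force: [-2.7, 2.5, -1.3]
grip_width: -0.0
grip_force: 1.1
```

apply_moves --rows '[[[-1, -0.1, 0], [0, 0, -0.4], -1], [[-1, -0.1, 0], [0, 0, -0.4], -1]]'

```text
time: 15.65
ee_pos: [514.7, -94.4, 214.7]
eef_rot: [2.055, 2.376, -0.0]
force: [-1.2, 2.3, -1.5]
grip_width: -0.005
grip_force: 1.1
```

apply_moves --rows '[[[-1, -0.1, 0], [0, 0, -0.4], -1], [[-2, -0.2, 0], [0, 0, -0.8], -1], [[-2, -0.2, 0], [0, 0, -0.8], -1]]'

```text
time: 16.02
ee_pos: [514.7, -96.5, 214.7]
eef_rot: [2.038, 2.391, -0.0]
force: [-1.9, 1.7, -0.2]
grip_width: -0.0
grip_force: 1.1
```

apply_moves --rows '[[[-1, -0.1, 0], [0, 0, -0.4], -1], [[-1, -0.1, 0], [0, 0, -0.4], -1]]'

```text
time: 16.27
ee_pos: [514.8, -97.5, 214.7]
eef_rot: [2.03, 2.398, -0.0]
force: [-2.4, 1.2, -0.7]
grip_width: -0.001
grip_force: 1.0
```

apply_moves --rows '[[[-1, -0.1, 0], [0, 0, -0.4], -1], [[-2, -0.2, 0], [0, 0, -0.8], -1], [[-2, -0.2, 0], [0, 0, -0.8], -1]]'

```text
time: 16.65
ee_pos: [514.9, -99.5, 214.7]
eef_rot: [-2.013, -2.412, 0.0]
force: [-1.6, 2.2, -0.8]
grip_width: 0.003
grip_force: 1.1
```

apply_moves --rows '[[[-1, -0.1, 0], [0, 0, -0.4], -1], [[-1, -0.1, 0], [0, 0, -0.4], -1]]'

```text
time: 16.9
ee_pos: [514.9, -100.4, 214.7]
eef_rot: [-2.004, -2.419, 0.0]
force: [-2.0, 2.1, -0.6]
grip_width: -0.001
grip_force: 1.3
```

apply_moves --rows '[[[-1, -0.1, 0], [0, 0, -0.4], -1], [[-2, -0.2, 0], [0, 0, -0.8], -1], [[-2, -0.2, 0], [0, 0, -0.8], -1]]'

```text
time: 17.27
ee_pos: [515.0, -101.2, 214.7]
eef_rot: [-1.987, -2.431, -0.002]
force: [-1.0, 10.0, 2.0]
grip_width: 0.0
grip_force: 4.9
```

apply_moves --rows '[[[-1, -0.1, 0], [0, 0, -0.4], -1], [[-1, -0.1, 0], [0, 0, -0.4], -1]]'

```text
time: 17.52
ee_pos: [515.0, -101.9, 214.7]
eef_rot: [-1.979, -2.437, -0.003]
force: [-2.1, 11.5, 2.5]
grip_width: 0.004
grip_force: 5.8
```

```bash
python3 st.py
```

```text
t 17.52 bay [-55.7 106.5] tool th 0.014 gate th 0.011 along 140.9 Fpush 11.6 F [-2.1 11.5  2.5]
```

apply_moves --rows '[[[-0.5, 0, 0], [0, 0, -0.2], -1], [[-1, -0.1, 0], [0, 0, -0.4], -1], [[-1, -0.1, 0], [0, 0, -0.4], -1]]'

```text
time: 17.9
ee_pos: [515.0, -102.8, 214.7]
eef_rot: [-1.97, -2.444, -0.003]
force: [-0.8, 12.9, 2.6]
grip_width: -0.005
grip_force: 6.2
```

apply_moves --rows '[[[-0.5, 0, 0], [0, 0, -0.2], -1], [[-1, -0.1, 0], [0, 0, -0.4], -1], [[-1, -0.1, 0], [0, 0, -0.4], -1]]'

```text
time: 18.27
ee_pos: [515.1, -103.7, 214.7]
eef_rot: [-1.961, -2.45, -0.003]
force: [-2.0, 13.6, 4.1]
grip_width: 0.003
grip_force: 6.4
```

apply_moves --rows '[[[-0.5, 0, 0], [0, 0, -0.2], -1], [[-1, -0.1, 0], [0, 0, -0.4], -1], [[-1, -0.1, 0], [0, 0, -0.4], -1]]'

```text
time: 18.65
ee_pos: [515.2, -104.6, 214.7]
eef_rot: [-1.953, -2.457, -0.003]
force: [-0.0, 13.5, 4.1]
grip_width: -0.002
grip_force: 6.7
```

apply_moves --rows '[[[-0.5, 0, 0], [0, 0, -0.2], -1], [[-1, -0.1, 0], [0, 0, -0.4], -1], [[-1, -0.1, 0], [0, 0, -0.4], -1]]'

```text
time: 19.02
ee_pos: [515.3, -105.5, 214.7]
eef_rot: [-1.944, -2.464, -0.003]
force: [-1.8, 15.0, 4.2]
grip_width: -0.001
grip_force: 7.0
```

apply_moves --rows '[[[-0.5, 0, 0], [0, 0, -0.2], -1], [[-1, -0.1, 0], [0, 0, -0.4], -1], [[-1, -0.1, 0], [0, 0, -0.4], -1]]'

```text
time: 19.4
ee_pos: [515.5, -107.0, 214.7]
eef_rot: [-1.935, -2.472, -0.002]
force: [-3.2, 7.6, 1.1]
grip_width: 0.002
grip_force: 3.7
```

```bash
python3 st.py
```

```text
t 19.40 bay [-56.3 101.4] tool th -0.021 gate th -0.025 along 140.9 Fpush 8.2 F [-3.2  7.6  1.1]
```

apply_moves --rows '[[[-0.5, 0, 0], [0, 0, -0.2], -1], [[-1, -0.1, 0], [0, 0, -0.4], -1], [[-1, -0.1, 0], [0, 0, -0.4], -1]]'

```text
time: 19.77
ee_pos: [516.8, -109.9, 215.0]
eef_rot: [1.926, 2.479, 0.001]
force: [-0.6, -0.5, -0.6]
grip_width: 0.004
grip_force: 0.0
```

apply_moves --rows '[[[-0.5, 0, 0], [0, 0, -0.2], -1], [[-1, -0.1, 0], [0, 0, -0.4], -1], [[-1, -0.1, 0], [0, 0, -0.4], -1]]'

```text
time: 20.15
ee_pos: [516.2, -110.5, 214.7]
eef_rot: [1.919, 2.487, -0.0]
force: [-0.6, 0.1, 1.1]
grip_width: -0.003
grip_force: 0.0
```

apply_moves --rows '[[[-0.5, 0, 0], [0, 0, -0.2], -1], [[-1, -0.1, 0], [0, 0, -0.4], -1], [[-1, -0.1, 0], [0, 0, -0.4], -1]]'

```text
time: 20.52
ee_pos: [516.3, -111.0, 214.6]
eef_rot: [-1.91, -2.493, -0.001]
force: [0.8, 3.0, 0.1]
grip_width: 0.0
grip_force: 1.6
```

apply_moves --rows '[[[-0.5, 0, 0], [0, 0, -0.2], -1], [[-1, -0.1, 0], [0, 0, -0.4], -1], [[-1, -0.1, 0], [0, 0, -0.4], -1]]'

```text
time: 20.9
ee_pos: [516.3, -111.6, 214.6]
eef_rot: [-1.901, -2.499, -0.001]
force: [-0.0, 7.3, 2.4]
grip_width: -0.0
grip_force: 3.1
```

```bash
python3 st.py
```

```text
t 20.90 bay [-56.5  96.8] tool th -0.049 gate th -0.058 along 140.6 Fpush 7.0 F [-0.   7.3  2.4]
```

apply_moves --rows '[[[-0.5, 0, 0], [0, 0, -0.2], -1], [[-1, -0.1, 0], [0, 0, -0.4], -1], [[-1, -0.1, 0], [0, 0, -0.4], -1]]'

```text
time: 21.28
ee_pos: [516.3, -112.2, 214.6]
eef_rot: [-1.892, -2.505, -0.002]
force: [0.5, 8.7, 2.4]
grip_width: -0.001
grip_force: 4.2
```

apply_moves --rows '[[[-0.5, 0, 0], [0, 0, -0.2], -1], [[-0.8, -0.1, 0], [0, 0, -0.3], -1], [[-0.8, -0.1, 0], [0, 0, -0.3], -1]]'

```text
time: 21.65
ee_pos: [516.4, -112.6, 214.6]
eef_rot: [-1.886, -2.51, -0.003]
force: [1.0, 11.0, 4.2]
grip_width: -0.002
grip_force: 5.2
```

apply_moves --rows '[[[-0.5, 0, 0], [0, 0, -0.2], -1], [[-0.9, -0.1, 0], [0, 0, -0.3], -1], [[-0.9, -0.1, 0], [0, 0, -0.3], -1]]'

```text
time: 22.02
ee_pos: [516.4, -113.2, 214.6]
eef_rot: [-1.879, -2.514, -0.003]
force: [1.1, 13.1, 4.2]
grip_width: -0.0
grip_force: 6.2
```

```bash
python3 st.py
```

```text
t 22.02 bay [-56.8  95.2] tool th -0.066 gate th -0.069 along 140.7 Fpush 12.2 F [ 1.1 13.1  4.2]
```

Past the expected latch angle on the buffer at about 13 N. Backing off gently and looking.

apply_moves --rows '[[[2, 0, 0], [0, 0, 0], -1], [[5, 0, 0], [0, 0, 0], -1], [[10, 0, 0], [0, 0, 0], -1], [[20, 0, 0], [0, 0, 0], -1], [[35, 0, 0], [0, 0, 0], -1]]'

```text
time: 22.65
ee_pos: [506.8, -81.0, 214.7]
eef_rot: [1.88, 2.517, -0.0]
force: [0.3, -0.4, 0.0]
grip_width: 0.001
grip_force: 0.0
```

apply_moves --rows '[[[25, 0, -20], [0, 0, 0], -1], [[60, 0, -80], [0, 0, 0], -1], [[100, 0, -130], [0, 0, 0], -1], [[130, 0, -170], [0, 0, 0], -1], [[130, 0, -170], [0, 0, 0], -1]]'

```text
time: 23.28
ee_pos: [470.0, 45.6, 388.1]
eef_rot: [1.872, 2.516, 0.007]
force: [0.5, -0.6, 0.5]
grip_width: -0.001
grip_force: 0.0
```

```bash
python3 st.py; python3 - <<'E'
from h import *
a,_,_=cap('scene');b,_,X=cap('side')
cv2.imwrite('pics/p5.png',np.hstack([cv2.resize(a[110:260,190:350],(400,375)),cv2.resize(b[120:270,240:400],(400,375))]))
E
```

```text
t 23.27 bay [-67.2 260.3] tool th -0.070 gate th 0.769 along 231.3 Fpush -0.7 F [ 0.5 -0.6  0.5]
```

View pics/p5.png

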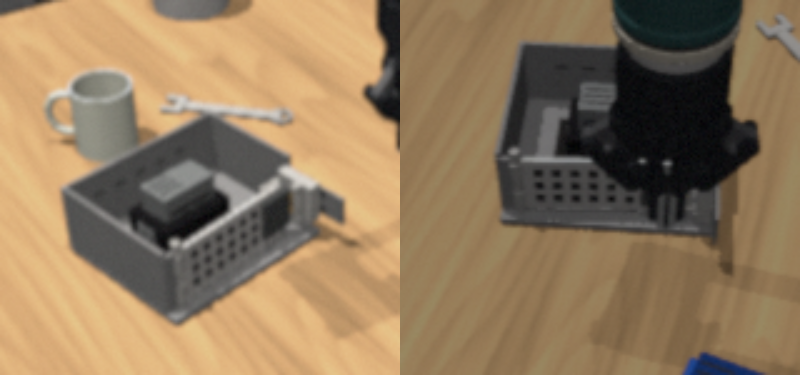

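The gate stays shut after the arm leaves (scene crop, latch case at (280,210)), and the pack is upright inside. A final hold check on the gate angle before handing in.

apply_moves --rows '[[[0, 0, 0], [0, 0, 0], -1], [[0, 0, 0], [0, 0, 0], -1], [[0, 0, 0], [0, 0, 0], -1], [[0, 0, 0], [0, 0, 0], -1], [[0, 0, 0], [0, 0, 0], -1]]'

```text
time: 24.0
ee_pos: [470.1, 43.1, 384.5]
eef_rot: [-1.88, -2.517, 0.0]
force: [-0.2, -0.4, 0.0]
grip_width: -0.001
grip_force: 0.0
```

```bash
python3 - <<'E'
from h import *
p=np.load('bay.npy');c,s=np.cos(p[2]),np.sin(p[2])
def f(X):
    X=X.reshape(-1,3);d=X[:,:2]-p[:2];b=np.c_[d@[c,s],d@[-s,c],X[:,2]]
    g=b[(b[:,2]>30)&(b[:,2]<80)&(b[:,0]>-30)&(b[:,0]<60)&(b[:,1]>60)&(b[:,1]<120)]
    k=np.polyfit(g[:,0],g[:,1],1);return len(g),np.arctan(-k[0])*-1,k
print('before',f(np.load('scene.npz')['X']))
_,_,X=cap('scene');r=f(X);print('now',r,bot.observe()['time'])
E
```

```text
before (359, np.float64(0.043967931067661656), array([4.39962856e-02, 8.34658791e+01]))
now (358, np.float64(0.04594900812934261), array([4.59813730e-02, 8.34660875e+01])) 24.05
```

```bash
python3 -c "
from station import job;print(job.job_done())"
```

```text
the job is handed in; nothing more can be done
None
```

The battery stands upright and released in the bay, and the gate is closed and stayed shut by itself. My force readings on the gate peaked at about 15 N. I handed the job in at 24 s; handing in returned no verdict.

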